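# Weigh a transformer on the bench balance

### The job

The small transformer on the balance should weigh 300 g: check it by standing the 200 g weight (blue cap) and the 100 g weight (yellow cap) upright, side by side, on the empty pan, so that the beam floats level. Then let go, and leave the balance at rest.

Things in the scene. Friction and masses are not known exactly. Their poses are not given: they have to be found in the camera images.
- w200_center (a point): 200 g weight: upright plain steel cylinder, 30 mm diameter, 37 mm high, its top 6 mm a blue cap. The point is its centre, 18.5 mm above its underside; z is its axis, up. On the bench with it, 75 mm or more apart, stand the yellow-capped 100 g and two weights not needed: red cap (50 g, 19 mm diameter, 24 mm high), green cap (500 g, 41 mm, 49 mm high).
- w100_center (a point): 100 g weight: upright plain steel cylinder, 24 mm diameter, 30 mm high, its top 6 mm a yellow cap of the same diameter. The point is its centre, 15 mm above its underside; z is its axis, up.
- weight_pan_floor (a point): Centre of the empty pan's floor (upper face), z up. Aluminium tray, 130 mm along x by 110 along y, rim 3 mm thick, 4 mm above the floor. It stays level; weights may stand anywhere in it. Floor 80 mm above the bench at the start and with the first weight on; with both it sinks 18 mm. Balance middle 130 mm, transformer pan 260 mm along its +y; white dial midway, top 145 mm above bench.
- beam (a joint): Tilt of the balance's dark steel beam about its middle (rad): 0 is level, +0.14 (the start, at its stop) is transformer pan down and empty pan up, -0.14 the other stop. A 10 g difference tilts it about 0.03. Black needles on the white dial stand at its red mark when level. It settles in about a second.
Not all that is in view belongs to the job. Leave any brown or turquoise look-alike of the part that bears w100_center alone.

How it is judged (in metres and radians):
At the end, for the whole second after the job is handed in: The 200 g and the 100 g weight both stand upright (within 11 degrees) inside the rim of the pan that was empty, and the beam floats level within 0.06 rad (3.4 degrees) and at rest (under 0.05 rad/s) (x of w200_center in the frame of weight_pan_floor between -0.063 and 0.063 m and y of w200_center in the frame of weight_pan_floor between -0.053 and 0.053 m and z of w200_center in the frame of weight_pan_floor between 0.008 and 0.03 m and angle between each of w200_center, w100_center's own z axis and vertical below 0.2 rad and x of w100_center in the frame of weight_pan_floor between -0.063 and 0.063 m and y of w100_center in the frame of weight_pan_floor between -0.053 and 0.053 m and z of w100_center in the frame of weight_pan_floor between 0.008 and 0.03 m and value of joint beam between -0.06 and 0.06 rad and velocity of joint beam between -0.05 and 0.05 rad/s); the robot touches nothing.
It also fails if it takes over 61 s, if anything falls off the work surface, if the arm or the gripper's body presses on something with over 40 N, if the wrist force passes 120 N, or if a joint passes its speed limit or range.

### The arm

A 6-joint arm with a two-finger parallel gripper is mounted at the origin on the work surface. World frame = base frame: x ahead of the robot, y to its left, z up, the work surface at z = 0. Lengths are in m, angles in degrees, forces in N, time in s.
With the tool pointing down it reaches from about 0.375 to 0.9 m from the base axis. Payload 3.1 kg.
Tool frame: the origin (TCP) lies midway between the tips of the shut fingers; the grasp point (between the pads) lies 19 mm behind it; z points along the fingers, y is the direction in which the jaws open and shut (so a half turn about z gives the same grasp; the last joint's range is limited). The gripper opens to 87 mm and grips with 3 to 60 N. Pads are 19 mm wide; open, the fingers measure 117 mm over their backs; the gripper's body (75 mm by 190 mm) begins 51 mm behind the grasp point.
Start: joints at [-87.176, 30.224, 82.088, -0, 67.689, -10.227], TCP at [0.141, -0.609, 0.198] pointing down, gripper open.
Joint ranges: [-176.69, 176.69], [-43.24, 126.21], [12.49, 139.97], [-82, 262], [0, 151.66], [-163.58, 163.58]. Speed limits (degrees/s): [159.86, 159.86, 180, 180, 180, 180].

### API

Orientations are given as [roll, pitch, yaw] about the fixed x, y, z axes, in that order (R = Rz(yaw) Ry(pitch) Rx(roll)).
In Python, from bench import ctrl, read_camera, camera_params, order gives the robot as it stands.
- The arm moves only by the tool move_arm, never from a script. Its argument "series" is one flat list of numbers, 7 for each row, row after row: the turn, a rotation vector about the tool's x, y, z in degrees, then the shift along the tool's x, y, z in m, then the finger opening in m, from 0 to 0.087. In form: [wx, wy, wz, dx, dy, dz, hand, wx, wy, wz, dx, dy, dz, hand, ...]. A call has 1 to 8 rows; each row is the pose to reach, as a shift and turn from the pose measured when the call began, along the tool's axes at that moment; what a row does not reach only later rows make up. A row lasts 1/8 s, in which the tool goes at most 62.5 mm and 10.7 degrees, less where a joint would pass 70% of its speed; a pose out of reach is approached as far as the arm can. A call with a gripper value outside its range is refused whole. The fingers move at their own pace and stop on an object; "force" is the grip in N (left out, the last holds). Time passes only in rows, so rows that repeat a pose let the fingers close. It gives the time, the measured TCP pose, the force and the opening at its end, in the units of the state.
- ctrl.get_obs(): the state, without advancing time (a new reading comes with each control period).
- read_camera(name): name is "scene" or "top" or "wrist"; returns the picture (420x560x3 uint8, blue, green, red); there is no depth.
- camera_params(name): a dict with "fx", "fy", "cx", "cy" (pixels), "R" (3x3) and "t" (3): a world point X has camera coordinates R X + t; the wrist camera has in their place "mount" (4x4, takes a point from camera to tool coordinates, whose origin is the TCP and whose axes are the flange's). Camera axes: x right, y down, z forward; pixel columns grow to the right and rows downward; lengths in m; the calibration is good to about 2 mm. A picture is of the moment at which its call begins: read the wrist's pose just before it. camera_params takes no time and is no camera call.
- order.finish_job(): hands the job in, once; it reports no verdict.
The state is a dict: "clock": time; "joints": joint angles; "qd": joint speeds; "joint_efforts": joint torques, N m; "tcp_pos": TCP position; "tool_rot": TCP orientation; "contact_force": force on the tool from outside, world axes, zero at the start; "ft_torque": the same for the moment, N m; "finger_gap": finger opening in m.
Only numpy, scipy, OpenCV 4.12 (cv2) and the standard library are available. Lean on these libraries where they do the work, as an engineer would, in place of code of your own. Each camera call takes 0.05 s, during which the arm holds its last target.

## Working session

There is one attempt and no reset: what is moved stays moved. The work goes in short steps, Python scripts to look and compute and a tool call to move; the robot and the scene stay as the last step left them, time stands still between calls to the robot, and variables do not carry over. Pictures are saved under pics/ and viewed, and the job is handed in when it is done.

Besides the shell and the picture viewer there is one more tool, called after "Emit:" by a JSON object that holds its "name" and its "arguments", one argument or row to a line. move_arm: Moves the arm, as the interface text tells. Its arguments: {"type":"object","properties":{"series":{"type":"array","items":{"type":"number"}},"force":{"type":"number"}},"required":["series"]}

```bash
mkdir -p pics; ls; python3 - <<'E'
from bench import ctrl, read_camera, camera_params, order
import cv2
print(ctrl.get_obs())
for n in ["scene","top","wrist"]:
    im=read_camera(n); cv2.imwrite(f"pics/a_{n}.png",im); print(n,camera_params(n))
E
```

```text
pics
{'clock': 0.0, 'joints': array([-8.71752286e+01,  3.02786758e+01,  8.21568526e+01, -5.30168427e-04,
        6.76891427e+01, -1.02271447e+01]), 'qd': array([-0.11324946, -0.12907632,  0.00764651, -0.01812288, -0.0243011 ,
       -0.1487699 ]), 'joint_efforts': array([ 9.61874071e-05, -4.40043390e+01, -1.76592082e+01,  6.32988126e-02,
        5.81509375e-02, -1.69614987e-04]), 'tcp_pos': array([ 0.14113415, -0.6080462 ,  0.19747222]), 'tool_rot': array([-1.79877223e+02, -2.16532047e-02,  1.30520947e+01]), 'contact_force': array([ 0.34675466,  0.3877213 , -0.28612286]), 'ft_torque': array([ 0.00264287, -0.02859158, -0.02668663]), 'finger_gap': 0.08669696921109532}
scene {'fx': 503.2933498495055, 'fy': 503.2933498495055, 'cx': 288.0336566728553, 'cy': 204.65256120131048, 'R': array([[-0.82601128,  0.56355498,  0.01054267],
       [ 0.4612206 ,  0.68653349, -0.56209193],
       [-0.3240076 , -0.45943178, -0.82700757]]), 't': array([ 0.49259465, -0.1436005 ,  1.01562707])}
top {'fx': 477.0063188544216, 'fy': 477.0063188544216, 'cx': 278.9788810865158, 'cy': 208.81613895080838, 'R': array([[-0.00763113, -0.99899947, -0.04406617],
       [-0.99831998,  0.01014229, -0.05704685],
       [ 0.05743671,  0.04355681, -0.99739853]]), 't': array([-0.06172734,  0.53096647,  0.79299016])}
wrist {'fx': 362.0163609681665, 'fy': 362.0163609681665, 'cx': 279.042358689244, 'cy': 214.2458077402808, 'mount': array([[-4.51671271e-04, -9.68607528e-01, -2.48594555e-01,
         6.75435003e-02],
       [ 9.99999823e-01, -5.33493506e-04,  2.61770153e-04,
         7.42657981e-04],
       [-3.86176121e-04, -2.48594393e-01,  9.68607598e-01,
        -1.87305304e-01],
       [ 0.00000000e+00,  0.00000000e+00,  0.00000000e+00,
         1.00000000e+00]])}
```

View pics/a_scene.png

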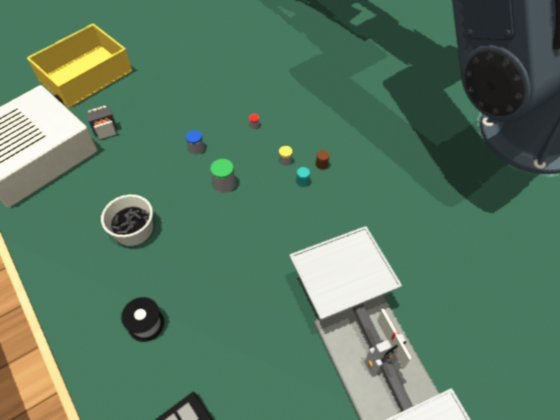

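View pics/a_top.png

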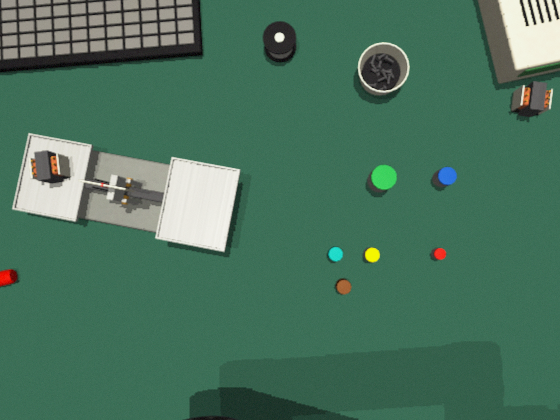

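View pics/a_wrist.png

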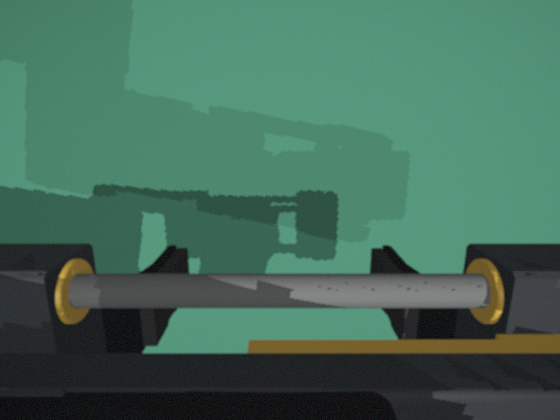

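Top view: blue cap at (447,176), yellow at (372,255), turquoise look-alike at (335,254), brown at (344,287), red at (440,254), green at (384,178). The empty pan is at (198,204), and the transformer is on the other pan at (50,167). The 100 g weight is the yellow one; turquoise and brown are the decoys. Next I measure positions and make an enlarged crop.

```bash
cat > h.py <<'E'
import numpy as np, cv2
from bench import ctrl, read_camera, camera_params, order
def ray(n,u,v):
    p=camera_params(n);R=p["R"];t=p["t"]
    d=R.T@np.array([(u-p["cx"])/p["fx"],(v-p["cy"])/p["fy"],1]);return -R.T@t,d
def onz(n,u,v,z):
    c,d=ray(n,u,v);return c+d*(z-c[2])/d[2]
def tri(a,b):
    (c1,d1),(c2,d2)=ray(*a),ray(*b)
    s=np.linalg.lstsq(np.c_[d1,-d2],c2-c1,rcond=None)[0]
    p,q=c1+s[0]*d1,c2+s[1]*d2
    return (p+q)/2,np.linalg.norm(p-q)
def proj(n,X):
    p=camera_params(n);x=p["R"]@np.array(X)+p["t"];return p["fx"]*x[0]/x[2]+p["cx"],p["fy"]*x[1]/x[2]+p["cy"]
def blobs(im,lo,hi,amin=20):
    h=cv2.cvtColor(im,cv2.COLOR_BGR2HSV);m=cv2.inRange(h,lo,hi)
    k,l,s,c=cv2.connectedComponentsWithStats(m)
    return [(tuple(np.round(c[i],1)),int(s[i,4]),tuple(s[i,:4])) for i in range(1,k) if s[i,4]>=amin]
RNG=dict(blue=((105,150,60),(125,255,255)),yellow=((25,180,120),(33,255,255)),turq=((82,180,100),(95,255,255)),red=((0,220,120),(3,255,255)),green=((55,200,60),(68,255,255)))
E
python3 - <<'E'
from h import *
T=cv2.imread("pics/a_top.png");S=cv2.imread("pics/a_scene.png")
for k,(lo,hi) in RNG.items():
    print(k,"T",blobs(T,lo,hi),"S",blobs(S,lo,hi))
b=cv2.resize(T[130:310,310:480],None,fx=3,fy=3,interpolation=cv2.INTER_CUBIC);cv2.imwrite("pics/crop1.png",b)
b=cv2.resize(T[140:260,0:260],None,fx=3,fy=3,interpolation=cv2.INTER_CUBIC);cv2.imwrite("pics/crop2.png",b)
E
```

```text
blue T [((np.float64(446.8), np.float64(175.6)), 269, (np.int32(438), np.int32(167), np.int32(19), np.int32(19)))] S [((np.float64(193.4), np.float64(136.3)), 161, (np.int32(186), np.int32(130), np.int32(16), np.int32(13)))]
yellow T [((np.float64(371.8), np.float64(254.4)), 173, (np.int32(365), np.int32(248), np.int32(15), np.int32(14)))] S []
turq T [((np.float64(335.2), np.float64(253.7)), 176, (np.int32(328), np.int32(247), np.int32(15), np.int32(15)))] S []
red T [((np.float64(440.9), np.float64(254.0)), 43, (np.int32(435), np.int32(249), np.int32(10), np.int32(10))), ((np.float64(5.2), np.float64(277.5)), 156, (np.int32(0), np.int32(270), np.int32(13), np.int32(16)))] S []
green T [] S []
```

View pics/crop1.png

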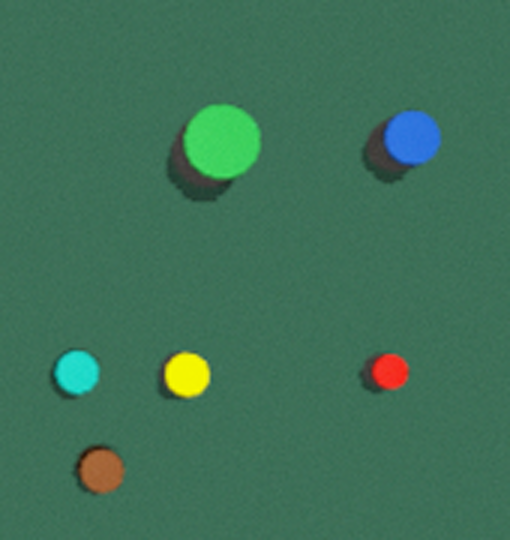

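View pics/crop2.png

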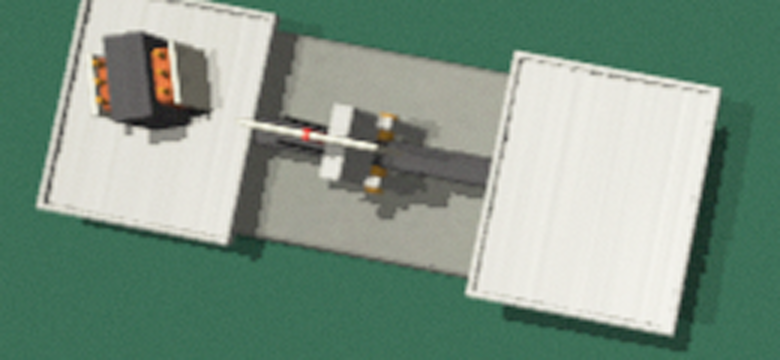

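Crop 1 confirms it: the bright yellow disc at crop (187,375) is the 100 g weight, with turquoise (77,372) and brown (101,470) to its left and below. Crop 2: the empty pan's rim corners are at (517,50), (720,88), (672,335) and (467,293).

```bash
python3 - <<'E'
from h import *
S=cv2.imread("pics/a_scene.png")
print(blobs(S,(20,120,80),(35,255,255)),blobs(S,(80,120,80),(95,255,255)))
T=cv2.imread("pics/a_top.png")
br=blobs(T,(5,120,60),(15,220,220));print(br)
for n,u,v,z in [("blue",446.8,175.6,.037),("yellow",371.8,254.4,.03),("turq",335.2,253.7,.03),("brown",344,286.5,.03),("red",440.5,254,.024),("green",383.8,177.5,.049)]:
    print(n,onz("top",u,v,z).round(4))
for a,b in [(("top",446.8,175.6),("scene",193.4+.5,136.3)),(("top",371.8,254.4),("scene",285.8,152))]:
    p,e=tri(a,b);print(p.round(4),e.round(4))
c=np.array([(517,50),(720,88),(672,335),(467,293)])/3+[0,140]
P=np.array([onz("top",*q,.084) for q in c]);print(P.round(4),P.mean(0).round(4))
for i in range(4):print(np.linalg.norm(P[i]-P[(i+1)%4]).round(4))
d=(P[0]+P[3]-P[1]-P[2])[:2];print("yaw of +y",np.degrees(np.arctan2(d[1],d[0])),d)
E
```

```text
[((np.float64(80.3), np.float64(64.2)), 5111, (np.int32(27), np.int32(24), np.int32(105), np.int32(83))), ((np.float64(285.2), np.float64(151.0)), 124, (np.int32(279), np.int32(146), np.int32(13), np.int32(12)))] [((np.float64(302.6), np.float64(175.8)), 239, (np.int32(296), np.int32(166), np.int32(15), np.int32(21)))]
[((np.float64(525.5), np.float64(98.0)), 95, (np.int32(518), np.int32(87), np.int32(13), np.int32(22))), ((np.float64(546.1), np.float64(98.7)), 48, (np.int32(544), np.int32(90), np.int32(5), np.int32(18))), ((np.float64(53.7), np.float64(165.6)), 85, (np.int32(50), np.int32(156), np.int32(11), np.int32(20))), ((np.float64(34.2), np.float64(168.4)), 39, (np.int32(33), np.int32(160), np.int32(4), np.int32(17))), ((np.float64(343.3), np.float64(286.3)), 165, (np.int32(336), np.int32(279), np.int32(15), np.int32(15)))]
blue [ 0.5803 -0.3406  0.037 ]
yellow [ 0.4533 -0.2184  0.03  ]
turq [ 0.4548 -0.1589  0.03  ]
brown [ 0.4014 -0.1724  0.03  ]
red [ 0.4531 -0.3309  0.024 ]
green [ 0.5771 -0.2371  0.049 ]
[ 0.5805 -0.3412  0.035 ] 0.0002
[ 0.4529 -0.2189  0.0254] 0.0007
[[ 0.61    0.0974  0.084 ]
 [ 0.5885 -0.0092  0.084 ]
 [ 0.461   0.0159  0.084 ]
 [ 0.4833  0.1229  0.084 ]] [0.5357 0.0567 0.084 ]
0.1087
0.13
0.1093
0.1292
yaw of +y 78.39574458434006 [0.04385484 0.21356357]
```

```bash
cat >> h.py <<'E'
from scipy.spatial.transform import Rotation as Ro
def plan(xyz,yaw=78.4):
    o=ctrl.get_obs();R0=Ro.from_euler("xyz",o["tool_rot"],degrees=True)
    R1=Ro.from_euler("xyz",[180,0,yaw],degrees=True)
    print("t",o["clock"],"pos",o["tcp_pos"].round(4),"rpy",o["tool_rot"].round(2),"gap",round(o["finger_gap"],4),"F",o["contact_force"].round(2))
    w=(R0.inv()*R1).as_rotvec(degrees=True); d=R0.inv().apply(np.array(xyz)-o["tcp_pos"])
    print("turn",w.round(2),"shift",d.round(4))
E
python3 -c "
from h import *
plan([.5803,-.3408,.12])"
```

```text
t 0.15 pos [ 0.1411 -0.6083  0.1977] rpy [-1.7991e+02 -1.0000e-02  1.3050e+01] gap 0.0871 F [-0.33 -0.7  -0.07]
turn [ -0.08  -0.07 -65.35] shift [ 0.4882 -0.1612  0.0781]
```

Emit:
{"name": "move_arm", "arguments": {
  "series": [0,0,-8,0.06,-0.02,0.0,0.07,0,0,-16,0.12,-0.04,0.0,0.07,0,0,-24,0.18,-0.06,0.0,0.06,0,0,-32,0.24,-0.08,0.0,0.06,0,0,-40,0.3,-0.1,0.01,0.06,0,0,-48,0.36,-0.12,0.02,0.06,0,0,-56,0.42,-0.14,0.04,0.06,0,0,-64,0.47,-0.155,0.06,0.06]
}}

```text
clock: 1.15
tcp_pos: [0.5629, -0.3515, 0.1389]
tool_rot: [180.0, -0.1, 77.3]
contact_force: [-0.9, -0.7, 0.2]
finger_gap: 0.06
```

```bash
python3 -c "
from h import *
plan([.5803,-.3408,.06])"
```

```text
t 1.15 pos [ 0.5629 -0.3515  0.1389] rpy [ 1.7999e+02 -6.0000e-02  7.7330e+01] gap 0.06 F [-0.91 -0.69  0.2 ]
turn [ 0.01 -0.06 -1.07] shift [0.0141 0.0146 0.0789]
```

Emit:
{"name": "move_arm", "arguments": {
  "series": [0,0,-1.1,0.0141,0.0146,0.03,0.06,0,0,-1.1,0.0141,0.0146,0.04,0.06,0,0,-1.1,0.0141,0.0146,0.04,0.06]
}}

```text
clock: 1.52
tcp_pos: [0.579, -0.341, 0.098]
tool_rot: [-179.9, -0.1, 78.4]
contact_force: [-0.0, 0.9, 0.1]
finger_gap: 0.0599
```

```bash
python3 -c "
from h import *
plan([.5803,-.3408,.008])
cv2.imwrite('pics/b_wrist.png',read_camera('wrist'));cv2.imwrite('pics/b_scene.png',read_camera('scene'))"
```

```text
t 1.525 pos [ 0.579 -0.341  0.098] rpy [-1.7986e+02 -1.1000e-01  7.8390e+01] gap 0.0599 F [-0.01  0.9   0.13]
turn [-0.14 -0.11 -0.01] shift [0.0003 0.0015 0.09  ]
```

View pics/b_wrist.png

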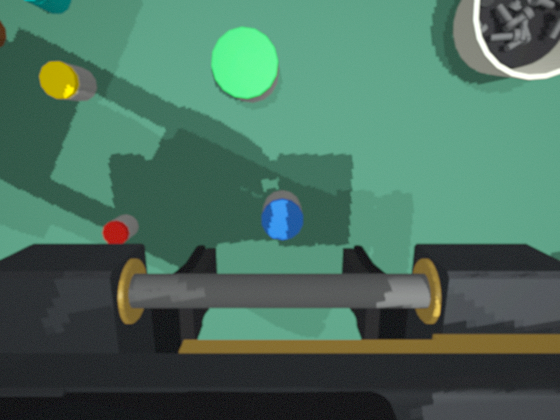

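The wrist view shows the blue cap at (282,219), between the fingers along the jaw axis. I'll cross-check that position by casting a wrist ray.

```bash
cat >> h.py <<'E'
def wr(u,v,z,o=None):
    o=o or ctrl.get_obs();R0=Ro.from_euler("xyz",o["tool_rot"],degrees=True);p=camera_params("wrist");M=p["mount"]
    d=R0.apply(M[:3,:3]@np.array([(u-p["cx"])/p["fx"],(v-p["cy"])/p["fy"],1]));c=R0.apply(M[:3,3])+o["tcp_pos"]
    return c+d*(z-c[2])/d[2]
E
python3 -c "
from h import *
W=cv2.imread('pics/b_wrist.png')
for k,z in(('blue',.037),('yellow',.03)):
  for b in blobs(W,*RNG[k]): print(k,b[:2],wr(*b[0],z).round(4))"
```

```text
blue ((np.float64(282.3), np.float64(218.9)), 1152) [ 0.5822 -0.3437  0.037 ]
yellow ((np.float64(58.3), np.float64(79.8)), 1109) [ 0.4545 -0.2207  0.03  ]
```

Emit:
{"name": "move_arm", "arguments": {
  "series": [0,0,0,-0.0005,0.002,0.04,0.06,0,0,0,-0.0005,0.002,0.075,0.06,0,0,0,-0.0005,0.002,0.09,0.06,0,0,0,-0.0005,0.002,0.09,0.06,0,0,0,-0.0005,0.002,0.09,0.02,0,0,0,-0.0005,0.002,0.09,0.02,0,0,0,-0.0005,0.002,0.09,0.02,0,0,0,-0.0005,0.002,0.09,0.02],
  "force": 20
}}

```text
clock: 2.62
tcp_pos: [0.5815, -0.3432, 0.0104]
tool_rot: [180.0, -0.0, 78.3]
contact_force: [-0.7, 0.5, 2.9]
finger_gap: 0.028
```

```bash
python3 -c "
from h import *
plan([.5803,-.3408,.15])"
```

```text
t 2.625 pos [ 0.5815 -0.3432  0.0104] rpy [ 1.7996e+02 -1.0000e-02  7.8350e+01] gap 0.028 F [-0.7   0.46  2.88]
turn [ 0.04 -0.01 -0.05] shift [ 0.0021 -0.0016 -0.1396]
```

Emit:
{"name": "move_arm", "arguments": {
  "series": [0,0,0,0,0,0,0.02,0,0,0,0,0,-0.04,0.02,0,0,0,0,0,-0.09,0.02,0,0,0,0,0,-0.13,0.02,0,0,0,0,0,-0.13,0.02,0,0,0,0,0,-0.13,0.02]
}}

```text
clock: 3.38
tcp_pos: [0.5804, -0.3422, 0.1388]
tool_rot: [-179.9, -0.1, 78.3]
contact_force: [-0.7, 0.3, -2.6]
finger_gap: 0.0282
```

```bash
python3 -c "
from h import *
e=np.radians(78.4);ey=np.array([np.cos(e),np.sin(e)]);pc=np.array([.5357,.0567])
for s in(-26,26): print(s,(pc+ey*s/1000).round(4))
plan([*(pc+ey*.024),.15])
cv2.imwrite('pics/c_wrist.png',read_camera('wrist'));cv2.imwrite('pics/c_scene.png',read_camera('scene'))"
```

```text
-26 [0.5305 0.0312]
26 [0.5409 0.0822]
t 3.375 pos [ 0.5804 -0.3422  0.1388] rpy [-1.7989e+02 -9.0000e-02  7.8340e+01] gap 0.0282 F [-0.68  0.31 -2.64]
turn [-0.11 -0.09 -0.06] shift [ 0.4057 -0.1244 -0.0103]
```

View pics/c_wrist.png

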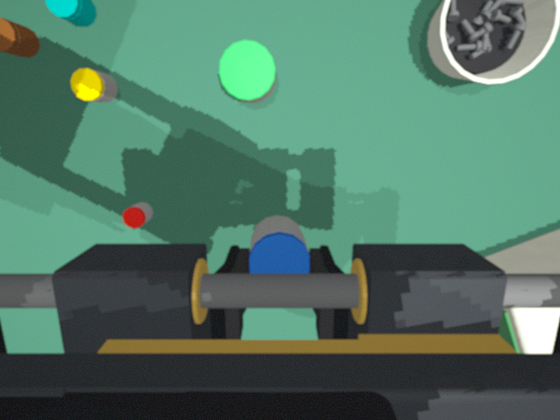

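View pics/c_scene.png

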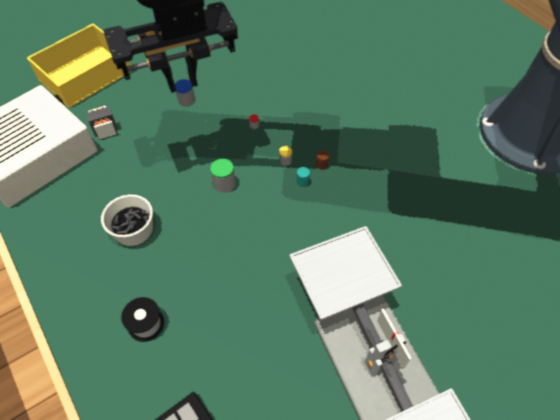

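Blue is lifted upright and firmly held (scene view, (185,92); wrist view, cap at about (280,255)). Now I carry it over to the pan.

Emit:
{"name": "move_arm", "arguments": {
  "series": [0,0,0,0.055,-0.016,-0.005,0.02,0,0,0,0.11,-0.033,-0.01,0.02,0,0,0,0.165,-0.05,-0.01,0.02,0,0,0,0.22,-0.067,-0.01,0.02,0,0,0,0.275,-0.084,-0.01,0.02,0,0,0,0.33,-0.101,-0.01,0.02,0,0,0,0.38,-0.116,-0.01,0.02,0,0,0,0.407,-0.1244,-0.01,0.02]
}}

```text
clock: 4.47
tcp_pos: [0.5384, 0.0845, 0.1475]
tool_rot: [-179.6, -0.1, 78.5]
contact_force: [-0.1, -0.5, -2.1]
finger_gap: 0.028
```

Emit:
{"name": "move_arm", "arguments": {
  "series": [0,0,0,0,0,0,0.02]
}}

```text
clock: 4.6
tcp_pos: [0.5368, 0.0865, 0.146]
tool_rot: [-179.4, -0.1, 78.7]
contact_force: [-0.3, 0.0, -2.2]
finger_gap: 0.0284
```

```bash
python3 -c "
from h import *
plan([.541,.082,.095])
cv2.imwrite('pics/d_top.png',read_camera('top'));cv2.imwrite('pics/d_scene.png',read_camera('scene'))"
```

```text
t 4.6 pos [0.5368 0.0865 0.146 ] rpy [-1.7936e+02 -1.1000e-01  7.8680e+01] gap 0.0284 F [-0.34  0.02 -2.23]
turn [-0.64 -0.11  0.28] shift [-0.0037  0.0056  0.051 ]
```

View pics/d_scene.png

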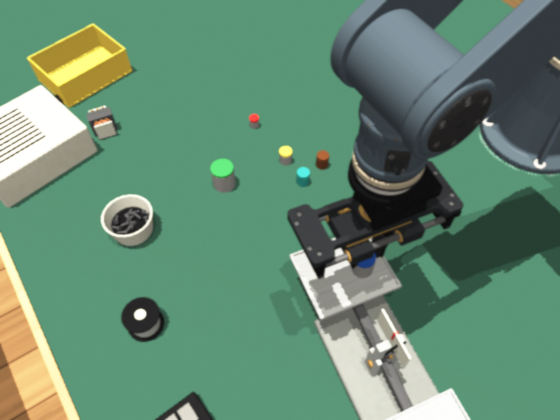

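The scene view shows blue hanging over the pan at (365,258), clear of the dial at (395,335). I'll descend in stages.

Emit:
{"name": "move_arm", "arguments": {
  "series": [-0.5,0,0,-0.0037,0.0056,0.01,0.02,-0.5,0,0,-0.0037,0.0056,0.03,0.02,-0.5,0,0,-0.0037,0.0056,0.043,0.02,-0.5,0,0,-0.0037,0.0056,0.047,0.02,-0.5,0,0,-0.0037,0.0056,0.047,0.02]
}}

```text
clock: 5.32
tcp_pos: [0.5417, 0.0795, 0.0988]
tool_rot: [-179.9, -0.1, 78.5]
contact_force: [0.2, 0.2, -2.6]
finger_gap: 0.028
```

```bash
python3 -c "
from h import *
plan([.541,.082,.091])"
```

```text
t 5.325 pos [0.5417 0.0795 0.0988] rpy [-1.7987e+02 -7.0000e-02  7.8500e+01] gap 0.028 F [ 0.19  0.21 -2.58]
turn [-0.13 -0.07  0.1 ] shift [ 0.0023 -0.0012  0.0078]
```

Emit:
{"name": "move_arm", "arguments": {
  "series": [0,0,0,0.001,-0.001,0.005,0.02,0,0,0,0.001,-0.001,0.0075,0.02,0,0,0,0.001,-0.001,0.009,0.02,0,0,0,0.001,-0.001,0.009,0.02,0,0,0,0.001,-0.001,0.009,0.02]
}}

```text
clock: 5.95
tcp_pos: [0.5409, 0.0807, 0.0901]
tool_rot: [-179.9, -0.1, 78.5]
contact_force: [-1.1, -0.4, 0.1]
finger_gap: 0.0279
```

Force rose from -2.6 to 0.1 N at the expected height, so the pan is supporting the weight. Releasing.

Emit:
{"name": "move_arm", "arguments": {
  "series": [0,0,0,0,0,0,0.034,0,0,0,0,0,0,0.05,0,0,0,0,0,0,0.06,0,0,0,0,0,-0.02,0.06,0,0,0,0,0,-0.05,0.06,0,0,0,0,0,-0.075,0.06,0,0,0,0,0,-0.075,0.06]
}}

```text
clock: 6.82
tcp_pos: [0.5429, 0.0805, 0.167]
tool_rot: [179.8, -0.1, 78.5]
contact_force: [0.2, 0.6, 0.1]
finger_gap: 0.0597
```

```bash
python3 -c "
from h import *
plan([.454,-.2195,.12])
cv2.imwrite('pics/e_wrist.png',read_camera('wrist'));"
```

```text
t 6.825 pos [0.5429 0.0805 0.167 ] rpy [ 1.7982e+02 -1.2000e-01  7.8510e+01] gap 0.0597 F [0.16 0.59 0.05]
turn [ 0.18 -0.12  0.11] shift [-0.3118 -0.0275  0.0463]
```

View pics/e_wrist.png

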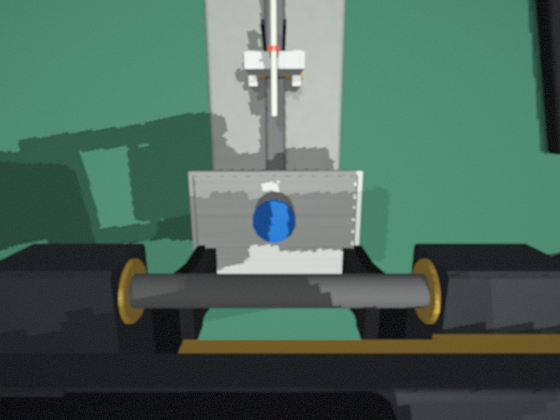

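The wrist view shows blue standing upright on the pan at (274,220), inside the rim. On to yellow at (0.454,-0.2195).

Emit:
{"name": "move_arm", "arguments": {
  "series": [0,0,0,-0.055,-0.005,0,0.055,0,0,0,-0.11,-0.01,0,0.055,0,0,0,-0.165,-0.015,0,0.055,0,0,0,-0.22,-0.02,0.02,0.055,0,0,0,-0.27,-0.0245,0.04,0.055,0,0,0,-0.3,-0.027,0.06,0.055,0,0,0,-0.3118,-0.0275,0.07,0.055,0,0,0,-0.3118,-0.0275,0.07,0.055]
}}

```text
clock: 7.88
tcp_pos: [0.4518, -0.2189, 0.094]
tool_rot: [-179.8, -0.2, 78.4]
contact_force: [-0.8, 0.3, 0.8]
finger_gap: 0.0549
```

Emit:
{"name": "move_arm", "arguments": {
  "series": [0,0,0,0,0,0,0.055]
}}

```text
clock: 8.0
tcp_pos: [0.4521, -0.2177, 0.0942]
tool_rot: [-179.8, -0.2, 78.5]
contact_force: [-0.7, -0.2, -0.2]
finger_gap: 0.0548
```

```bash
python3 -c "
from h import *
plan([.4539,-.2195,.007]);o=ctrl.get_obs()
W=read_camera('wrist');cv2.imwrite('pics/f_wrist.png',W)
for b in blobs(W,*RNG['yellow']): print(b[:2],wr(*b[0],.03,o).round(4))
"
```

```text
t 8.0 pos [ 0.4521 -0.2177  0.0942] rpy [-179.85   -0.21   78.51] gap 0.0548 F [-0.73 -0.19 -0.16]
turn [-0.15 -0.21  0.11] shift [-0.0017  0.0023  0.0871]
((np.float64(280.9), np.float64(219.2)), 820) [ 0.4533 -0.2192  0.03  ]
```

View pics/f_wrist.png

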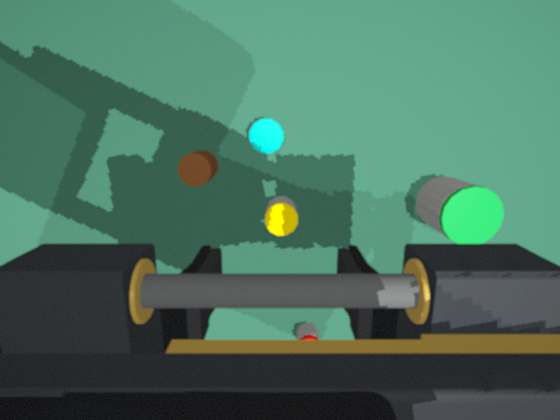

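Yellow is at (281,219), centred between the fingers. Turquoise (267,135) and brown (198,168) are clear of them. Descending to grip.

Emit:
{"name": "move_arm", "arguments": {
  "series": [0,0,0,-0.0012,0.0016,0.04,0.055,0,0,0,-0.0012,0.0016,0.073,0.055,0,0,0,-0.0012,0.0016,0.087,0.055,0,0,0,-0.0012,0.0016,0.088,0.055,0,0,0,-0.0012,0.0016,0.088,0.015,0,0,0,-0.0012,0.0016,0.088,0.015,0,0,0,-0.0012,0.0016,0.088,0.015,0,0,0,-0.0012,0.0016,0.088,0.015],
  "force": 15
}}

```text
clock: 9.05
tcp_pos: [0.4535, -0.219, 0.0066]
tool_rot: [-179.9, -0.2, 78.5]
contact_force: [0.8, -0.0, 0.3]
finger_gap: 0.0229
```

Emit:
{"name": "move_arm", "arguments": {
  "series": [0,0,0,0,0,0,0.015,0,0,0,0,0,0,0.015]
}}

```text
clock: 9.3
tcp_pos: [0.4535, -0.219, 0.0067]
tool_rot: [-179.9, -0.2, 78.5]
contact_force: [0.1, 0.8, -0.6]
finger_gap: 0.0156
```

Emit:
{"name": "move_arm", "arguments": {
  "series": [0,0,0,0,0,-0.04,0.015,0,0,0,0,0,-0.09,0.015,0,0,0,0,0,-0.145,0.015,0,0,0,0,0,-0.145,0.015,0,0,0,0,0,-0.145,0.015]
}}

```text
clock: 9.93
tcp_pos: [0.4531, -0.2191, 0.1514]
tool_rot: [-179.9, -0.2, 78.5]
contact_force: [-0.3, 0.5, -0.0]
finger_gap: 0.0148
```

```bash
python3 -c "
from h import *
plan([.5305,.031,.15])
W=read_camera('wrist');cv2.imwrite('pics/g_wrist.png',W);T=read_camera('scene');cv2.imwrite('pics/g_scene.png',T)
"
```

```text
t 9.925 pos [ 0.4531 -0.2191  0.1514] rpy [-179.85   -0.2    78.52] gap 0.0148 F [-0.28  0.54 -0.02]
turn [-0.15 -0.2   0.12] shift [0.2605 0.0261 0.0022]
```

View pics/g_wrist.png

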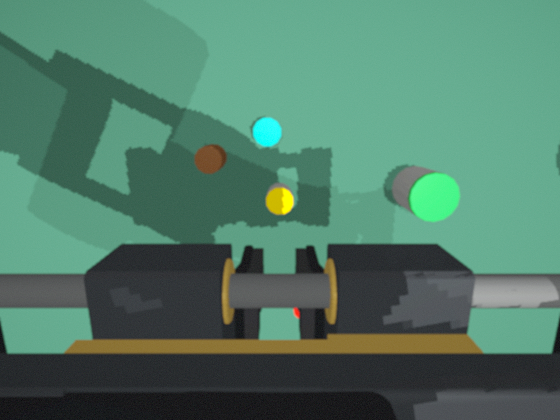

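View pics/g_scene.png

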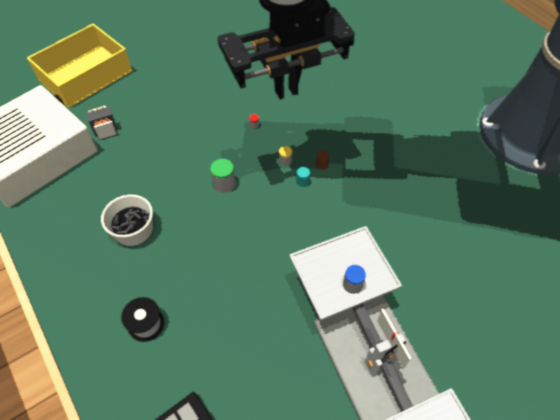

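The grip failed: the fingers shut to 15 mm and yellow still stands on the bench (wrist (280,201), scene (286,153)). It seems to have squeezed out along tool x. I'll measure where it is now.

```bash
python3 -c "
from h import *
o=ctrl.get_obs()
W=cv2.imread('pics/g_wrist.png')
for b in blobs(W,(22,150,80),(35,255,255)): print('w',b,wr(*b[0],.03,o).round(4))
T=read_camera('top');cv2.imwrite('pics/g_top.png',T)
for k,z in (('yellow',.03),('turq',.03)):
  for b in blobs(T,(22,150,80) if k=='yellow' else RNG[k][0],RNG[k][1],5): print(k,b,onz('top',*b[0],z).round(4))
cv2.imwrite('pics/g_crop.png',cv2.resize(W[100:330,180:380],None,fx=2.5,fy=2.5,interpolation=cv2.INTER_CUBIC))
b=cv2.resize(T[140:310,150:420],None,fx=2.5,fy=2.5,interpolation=cv2.INTER_CUBIC);cv2.imwrite('pics/g_crop2.png',b)
"
```

```text
w ((np.float64(279.2), np.float64(200.7)), 586, (np.int32(266), np.int32(188), np.int32(27), np.int32(27))) [ 0.4524 -0.2181  0.03  ]
w ((np.float64(226.7), np.float64(275.2)), 118, (np.int32(223), np.int32(260), np.int32(11), np.int32(34))) [ 0.3913 -0.2769  0.03  ]
w ((np.float64(331.8), np.float64(276.5)), 99, (np.int32(326), np.int32(263), np.int32(10), np.int32(31))) [ 0.4855 -0.2971  0.03  ]
w ((np.float64(331.7), np.float64(310.2)), 119, (np.int32(325), np.int32(295), np.int32(11), np.int32(28))) [ 0.4798 -0.3308  0.03  ]
w ((np.float64(226.4), np.float64(310.6)), 118, (np.int32(222), np.int32(297), np.int32(11), np.int32(27))) [ 0.3827 -0.3117  0.03  ]
w ((np.float64(375.9), np.float64(344.0)), 1596, (np.int32(265), np.int32(335), np.int32(211), np.int32(18))) [ 0.5155 -0.3747  0.03  ]
w ((np.float64(101.9), np.float64(346.1)), 289, (np.int32(73), np.int32(340), np.int32(57), np.int32(13))) [ 0.2555 -0.3249  0.03  ]
w ((np.float64(197.2), np.float64(346.0)), 797, (np.int32(128), np.int32(340), np.int32(139), np.int32(13))) [ 0.3461 -0.3429  0.03  ]
yellow ((np.float64(370.2), np.float64(253.9)), 133, (np.int32(365), np.int32(247), np.int32(12), np.int32(15))) [ 0.4541 -0.2158  0.03  ]
turq ((np.float64(335.2), np.float64(253.6)), 173, (np.int32(328), np.int32(247), np.int32(15), np.int32(15))) [ 0.455  -0.1589  0.03  ]
```

View pics/g_crop.png

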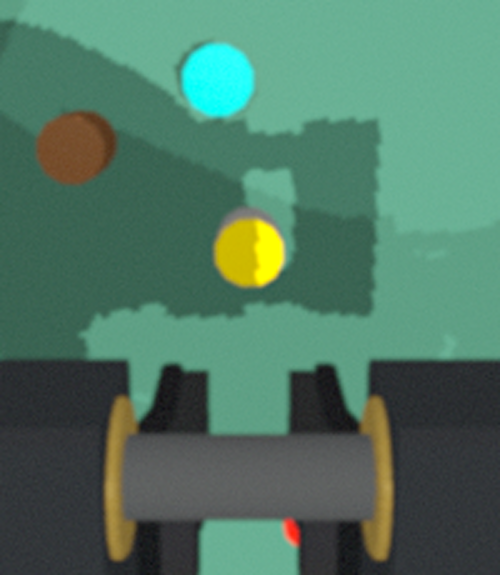

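View pics/g_crop2.png

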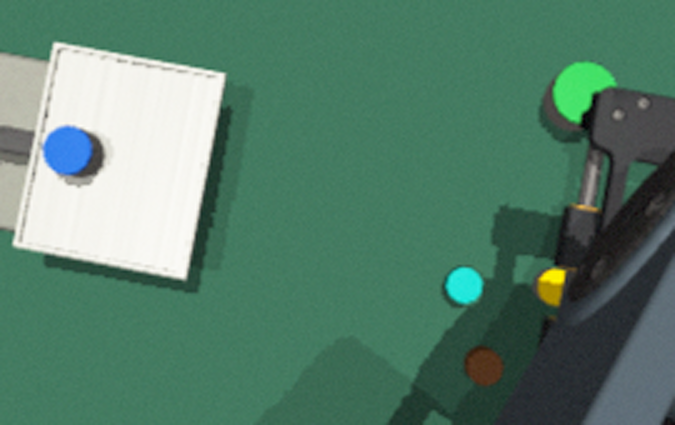

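```bash
python3 -c "
from h import *
p=camera_params('wrist');M=np.linalg.inv(p['mount'])
for X in [(0,0,0),(0,0,-.0266),(0.01,0,-.0266),(0,0,-.019),(.0095,.0075,0),(-.0095,.0075,0),(.0095,.0075,-.019)]:
  c=M@np.array([*X,1]);print(X,(p['fx']*c[0]/c[2]+p['cx']).round(1),(p['fy']*c[1]/c[2]+p['cy']).round(1))
W=cv2.imread('pics/c_wrist.png')
for b in blobs(W,*RNG['blue']): print(b)
for f in ('g_top','e_wrist'):
  for b in blobs(cv2.imread(f'pics/{f}.png'),*RNG['blue']): print(f,b,onz('top',*b[0],.117))
cv2.imwrite('pics/c_crop.png',cv2.resize(W[190:350,200:360],None,fx=3.5,fy=3.5,interpolation=cv2.INTER_CUBIC))
"
```

```text
(0, 0, 0) 278.7 247.5
(0, 0, -0.0266) 278.7 266.4
(0.01, 0, -0.0266) 278.6 246.5
(0, 0, -0.019) 278.7 260.5
(0.0095, 0.0075, 0) 292.5 230.9
(-0.0095, 0.0075, 0) 292.2 263.7
(0.0095, 0.0075, -0.019) 294.0 242.3
((np.float64(278.9), np.float64(255.3)), 2088, (np.int32(248), np.int32(233), np.int32(63), np.int32(41)))
g_top ((np.float64(177.0), np.float64(199.8)), 283, (np.int32(168), np.int32(191), np.int32(19), np.int32(19))) [0.53945562 0.0810448  0.117     ]
e_wrist ((np.float64(273.7), np.float64(220.6)), 1345, (np.int32(254), np.int32(200), np.int32(41), np.int32(42))) [ 0.50714584 -0.06303993  0.117     ]
```

View pics/c_crop.png

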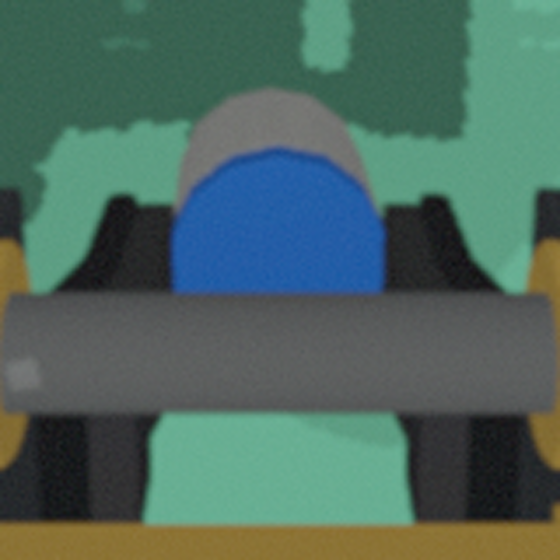

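Yellow still stands within 1 mm of where it was, so I'll retry lower and watch the closing with the cameras.

Emit:
{"name": "move_arm", "arguments": {
  "series": [0,0,0,0,0,0,0.055,0,0,0,0,0,0,0.055,0,0,0,0.0005,0,0.05,0.055,0,0,0,0.0005,0,0.1,0.055,0,0,0,0.0005,0,0.135,0.055,0,0,0,0.0005,0,0.148,0.055,0,0,0,0.0005,0,0.148,0.055]
}}

```text
clock: 10.95
tcp_pos: [0.4519, -0.2172, 0.0016]
tool_rot: [-179.6, -0.3, 78.5]
contact_force: [-0.1, 0.5, 0.4]
finger_gap: 0.055
```

Emit:
{"name": "move_arm", "arguments": {
  "series": [0,0,0,0,0,0,0.03,0,0,0,0,0,0,0.028,0,0,0,0,0,0,0.028],
  "force": 20
}}

```text
clock: 11.32
tcp_pos: [0.4524, -0.2176, 0.0025]
tool_rot: [-179.7, -0.3, 78.5]
contact_force: [-0.5, 0.1, 0.6]
finger_gap: 0.0335
```

```bash
python3 -c "
from h import *
plan([.4535,-.2190,.004])
W=read_camera('wrist');S=read_camera('scene')
a=cv2.resize(W[150:400,160:400],None,fx=1.6,fy=1.6);b=cv2.resize(S[80:205,220:345],(400,400),interpolation=cv2.INTER_CUBIC)
cv2.imwrite('pics/i.png',np.hstack([a,b]))
"
```

```text
t 11.325 pos [ 0.4524 -0.2176  0.0025] rpy [-179.73   -0.27   78.51] gap 0.0335 F [-0.45  0.15  0.57]
turn [-0.27 -0.27  0.11] shift [-0.0011  0.0013 -0.0015]
```

View pics/i.png

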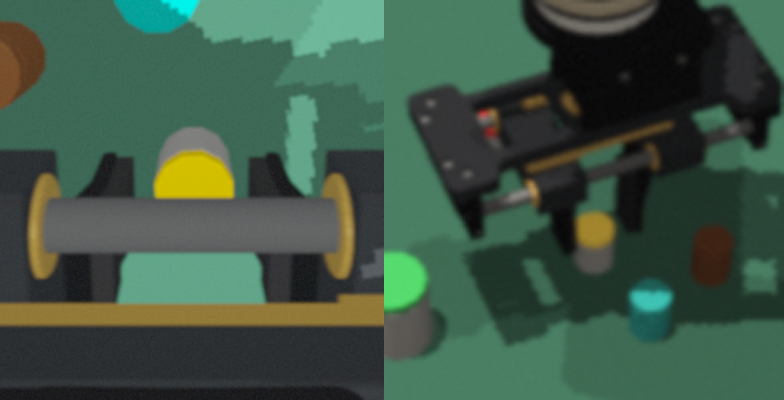

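The view shows yellow between the fingers, cap at left-panel (194,180), centred. Now I close the rest.

Emit:
{"name": "move_arm", "arguments": {
  "series": [0,0,0,-0.001,0.001,-0.0005,0.024,0,0,0,-0.001,0.001,-0.0005,0.018,0,0,0,-0.001,0.001,-0.0005,0.018,0,0,0,-0.001,0.001,-0.0005,0.018]
}}

```text
clock: 11.92
tcp_pos: [0.4532, -0.2189, 0.0029]
tool_rot: [-179.7, -0.3, 78.5]
contact_force: [0.7, -0.3, 3.1]
finger_gap: 0.0224
```

```bash
python3 -c "
from h import *
plan([.4535,-.2190,.004])
W=read_camera('wrist');S=read_camera('scene')
a=cv2.resize(W[150:400,160:400],None,fx=1.6,fy=1.6);b=cv2.resize(S[80:205,220:345],(400,400),interpolation=cv2.INTER_CUBIC)
cv2.imwrite('pics/j.png',np.hstack([a,b]))
"
```

```text
t 11.925 pos [ 0.4532 -0.2189  0.0029] rpy [-179.73   -0.26   78.51] gap 0.0224 F [ 0.71 -0.26  3.13]
turn [-0.27 -0.26  0.11] shift [-0.      0.0003 -0.0011]
```

View pics/j.png

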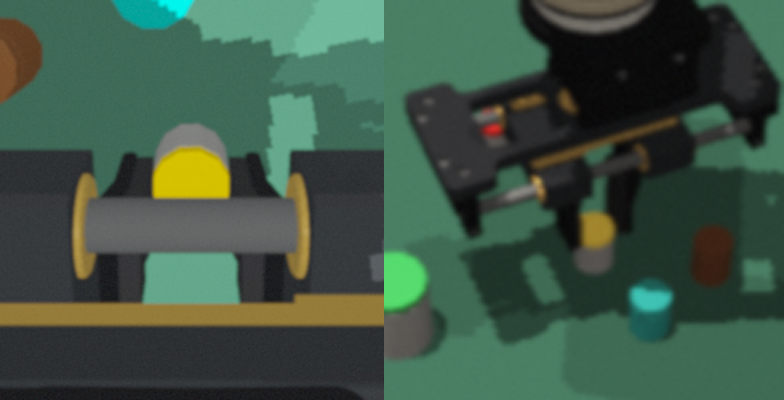

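Contact at a gap of 22.4 mm with the tip 2.9 mm above the bench. The first try probably gripped too near the top edge. Lifting slowly.

Emit:
{"name": "move_arm", "arguments": {
  "series": [0,0,0,0,0,0,0.015,0,0,0,0,0,0,0.015,0,0,0,0,0,-0.005,0.015,0,0,0,0,0,-0.012,0.015,0,0,0,0,0,-0.02,0.015,0,0,0,0,0,-0.02,0.015],
  "force": 20
}}

```text
clock: 12.78
tcp_pos: [0.4537, -0.2193, 0.0236]
tool_rot: [-179.8, -0.2, 78.5]
contact_force: [0.1, 0.4, -0.7]
finger_gap: 0.0221
```

```bash
python3 -c "
from h import *
plan([.5305,.031,.14])
W=read_camera('wrist');S=read_camera('scene')
a=cv2.resize(W[150:400,160:400],None,fx=1.6,fy=1.6);b=cv2.resize(S[80:205,220:345],(400,400),interpolation=cv2.INTER_CUBIC)
cv2.imwrite('pics/k.png',np.hstack([a,b]))
"
```

```text
t 12.775 pos [ 0.4537 -0.2193  0.0236] rpy [-179.81   -0.22   78.51] gap 0.0221 F [ 0.14  0.38 -0.74]
turn [-0.19 -0.22  0.12] shift [ 0.2611  0.025  -0.1154]
```

View pics/k.png

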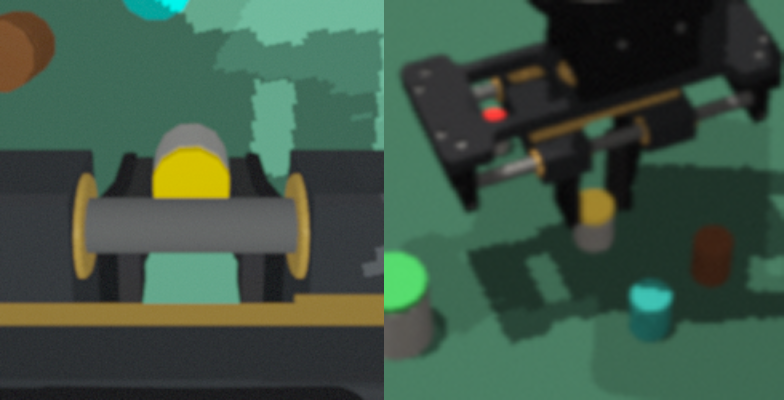

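Yellow is lifted with the gripper, steady at 22 mm. Raise it, then carry it over.

Emit:
{"name": "move_arm", "arguments": {
  "series": [0,0,0,0,0,-0.05,0.015,0,0,0,0,0,-0.1,0.015,0,0,0,0.04,0.004,-0.118,0.015,0,0,0,0.09,0.009,-0.118,0.015,0,0,0,0.14,0.014,-0.118,0.015,0,0,0,0.19,0.019,-0.118,0.015,0,0,0,0.235,0.023,-0.118,0.015,0,0,0,0.26,0.025,-0.118,0.015]
}}

```text
clock: 13.88
tcp_pos: [0.5299, 0.0325, 0.1418]
tool_rot: [-179.7, -0.3, 78.6]
contact_force: [-0.8, 0.2, -1.7]
finger_gap: 0.022
```

Emit:
{"name": "move_arm", "arguments": {
  "series": [0,0,0,0,0,0,0.015,0,0,0,0,0,0,0.015]
}}

```text
clock: 14.12
tcp_pos: [0.5292, 0.0321, 0.1414]
tool_rot: [-179.6, -0.2, 78.7]
contact_force: [-0.7, -0.2, -1.1]
finger_gap: 0.0223
```

```bash
python3 -c "
from h import *
plan([.5302,.0305,.092])
W=read_camera('wrist');cv2.imwrite('pics/l.png',W)
"
```

```text
t 14.125 pos [0.5292 0.0321 0.1414] rpy [-179.64   -0.24   78.66] gap 0.0223 F [-0.67 -0.17 -1.12]
turn [-0.36 -0.24  0.26] shift [-0.0016  0.0016  0.0494]
```

View pics/l.png

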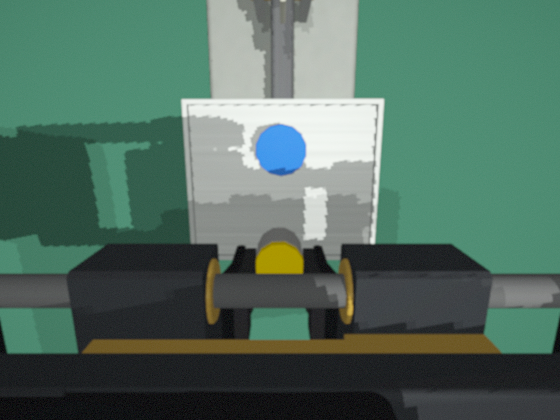

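Yellow (280,258) is over the pan, well clear of blue (281,149). Descending to just above contact.

Emit:
{"name": "move_arm", "arguments": {
  "series": [-0.3,-0.2,0.2,-0.0016,0.0016,0.02,0.015,-0.3,-0.2,0.2,-0.0016,0.0016,0.042,0.015,-0.3,-0.2,0.2,-0.0016,0.0016,0.052,0.015,-0.3,-0.2,0.2,-0.0016,0.0016,0.054,0.015,-0.3,-0.2,0.2,-0.0016,0.0016,0.054,0.015]
}}

```text
clock: 14.8
tcp_pos: [0.5307, 0.0297, 0.0879]
tool_rot: [-180.0, -0.0, 78.4]
contact_force: [-0.2, 0.0, -0.5]
finger_gap: 0.0219
```

Now I press gently and follow the pan down to its level height, TCP at about 0.065.

Emit:
{"name": "move_arm", "arguments": {
  "series": [0,0,0,0,0,0.004,0.015,0,0,0,0,0,0.007,0.015,0,0,0,0,0,0.011,0.015,0,0,0,0,0,0.015,0.015,0,0,0,0,0,0.019,0.015,0,0,0,0,0,0.022,0.015,0,0,0,0,0,0.0235,0.015,0,0,0,0,0,0.0235,0.015]
}}

```text
clock: 15.8
tcp_pos: [0.5305, 0.0298, 0.0642]
tool_rot: [-180.0, -0.0, 78.4]
contact_force: [-0.3, -0.4, 0.9]
finger_gap: 0.0219
```

Emit:
{"name": "move_arm", "arguments": {
  "series": [0,0,0,0,0,0,0.015,0,0,0,0,0,0,0.015,0,0,0,0,0,0,0.015,0,0,0,0,0,0,0.015]
}}

```text
clock: 16.3
tcp_pos: [0.5306, 0.0298, 0.0643]
tool_rot: [-180.0, -0.0, 78.4]
contact_force: [0.8, -0.8, -0.1]
finger_gap: 0.0222
```

```bash
python3 -c "
from h import *
plan([.5302,.0305,.065])
S=read_camera('scene');cv2.imwrite('pics/m.png',cv2.resize(S[200:420,260:460],None,fx=2.7,fy=2.7,interpolation=cv2.INTER_CUBIC))
"
```

```text
t 16.3 pos [0.5306 0.0298 0.0643] rpy [-1.7997e+02 -4.0000e-02  7.8370e+01] gap 0.0222 F [ 0.78 -0.79 -0.08]
turn [-0.03 -0.04 -0.03] shift [ 0.0006 -0.0005 -0.0007]
```

View pics/m.png

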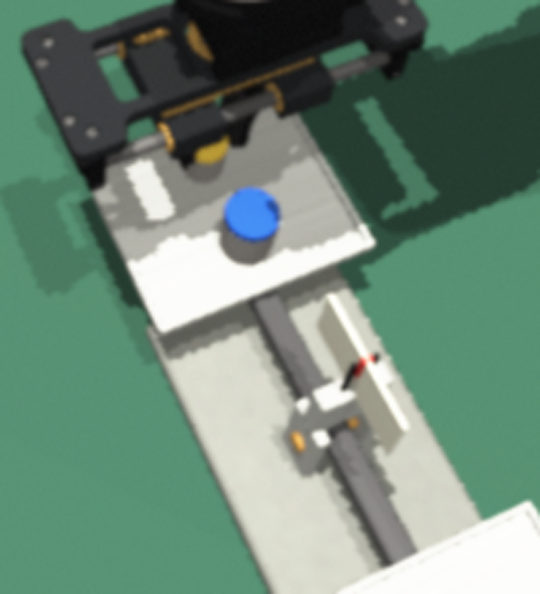

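The pan has come down and the needle is at the red mark (365,365). Releasing slowly and symmetrically.

Emit:
{"name": "move_arm", "arguments": {
  "series": [0,0,0,0,0,0,0.024,0,0,0,0,0,0,0.028,0,0,0,0,0,0,0.036,0,0,0,0,0,0,0.042,0,0,0,0,0,0,0.042,0,0,0,0,0,0,0.042]
}}

```text
clock: 17.1
tcp_pos: [0.5305, 0.0298, 0.0643]
tool_rot: [-180.0, -0.0, 78.4]
contact_force: [-0.0, -0.3, -0.7]
finger_gap: 0.0418
```

Emit:
{"name": "move_arm", "arguments": {
  "series": [0,0,0,0,0,-0.01,0.042,0,0,0,0,0,-0.03,0.042,0,0,0,0,0,-0.06,0.042,0,0,0,0,0,-0.1,0.042,0,0,0,0,0,-0.14,0.042,0,0,0,0,0,-0.14,0.042]
}}

```text
clock: 17.85
tcp_pos: [0.5332, 0.0294, 0.2083]
tool_rot: [179.5, -0.1, 78.4]
contact_force: [0.3, 0.2, 0.2]
finger_gap: 0.0419
```

```bash
python3 -c "
from h import *
plan([.45,-.15,.25])
S=read_camera('scene');cv2.imwrite('pics/n.png',cv2.resize(S[200:420,260:460],None,fx=2.7,fy=2.7,interpolation=cv2.INTER_CUBIC))
cv2.imwrite('pics/n_wrist.png',read_camera('wrist'))
"
```

```text
t 17.85 pos [0.5332 0.0294 0.2083] rpy [ 1.7952e+02 -7.0000e-02  7.8380e+01] gap 0.0419 F [0.26 0.15 0.15]
turn [ 0.48 -0.07 -0.02] shift [-0.1925 -0.045  -0.0423]
```

View pics/n.png

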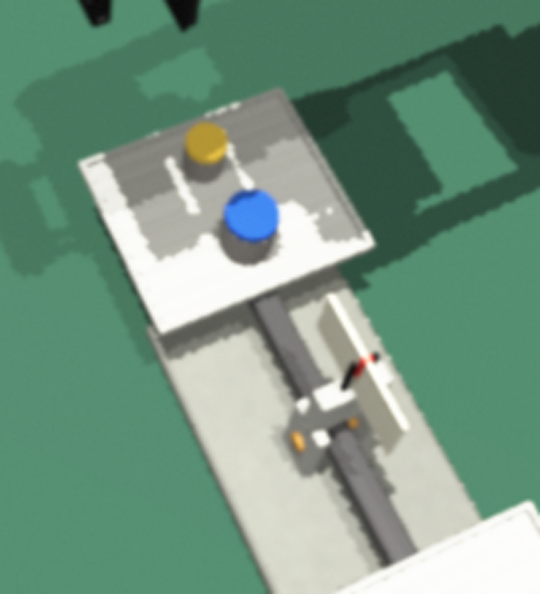

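View pics/n_wrist.png

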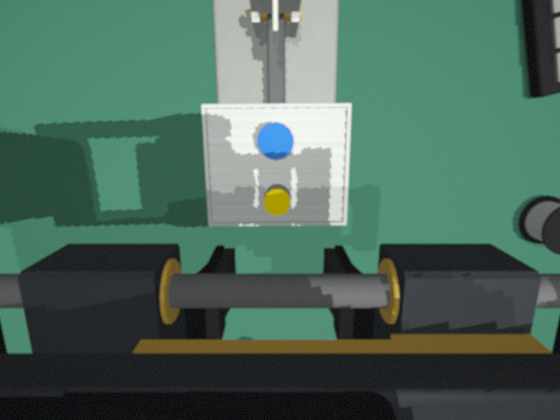

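Both weights stand upright in the pan and the needle is at the red mark. I'll back away, let the balance settle and check again.

Emit:
{"name": "move_arm", "arguments": {
  "series": [0,0,0,-0.05,-0.01,-0.03,0.042,0,0,0,-0.1,-0.02,-0.04,0.042,0,0,0,-0.15,-0.03,-0.04,0.042,0,0,0,-0.19,-0.04,-0.04,0.042,0,0,0,-0.19,-0.04,-0.04,0.042,0,0,0,-0.19,-0.04,-0.04,0.042,0,0,0,-0.19,-0.04,-0.04,0.042,0,0,0,-0.19,-0.04,-0.04,0.042]
}}

```text
clock: 18.95
tcp_pos: [0.4532, -0.1473, 0.2445]
tool_rot: [-180.0, -0.1, 78.5]
contact_force: [0.9, -0.3, -0.6]
finger_gap: 0.042
```

Emit:
{"name": "move_arm", "arguments": {
  "series": [0,0,0,0,0,0,0.042,0,0,0,0,0,0,0.042,0,0,0,0,0,0,0.042,0,0,0,0,0,0,0.042,0,0,0,0,0,0,0.042,0,0,0,0,0,0,0.042,0,0,0,0,0,0,0.042,0,0,0,0,0,0,0.042]
}}

```text
clock: 19.95
tcp_pos: [0.4531, -0.1473, 0.2445]
tool_rot: [-180.0, -0.1, 78.5]
contact_force: [0.9, 0.8, 0.1]
finger_gap: 0.0421
```

```bash
python3 -c "
from h import *
S=read_camera('scene');T=read_camera('top')
a=cv2.resize(S[200:420,260:460],None,fx=2,fy=2,interpolation=cv2.INTER_CUBIC);b=cv2.resize(T[130:270,0:250],None,fx=1.6,fy=1.6,interpolation=cv2.INTER_CUBIC)
o=np.zeros((440,800,3),np.uint8);o[:a.shape[0],:400]=a;o[:b.shape[0],400:]=b;cv2.imwrite('pics/o.png',o)
old=cv2.imread('pics/n.png')
bl=blobs(T,*RNG['blue'])[0];ye=[q for q in blobs(T,(22,120,80),(35,255,255)) if q[0][0]<260][0]
bs=[q for q in blobs(S,*RNG['blue'])][0]; ys=[q for q in blobs(S,(20,120,80),(35,255,255)) if q[0][0]>300]
print(bl,bs,ye,ys)
print(tri(('top',*bl[0]),('scene',*bs[0])), [tri(('top',*ye[0]),('scene',*q[0])) for q in ys])
e=np.radians(78.4);ex=np.array([np.sin(e),-np.cos(e)]);ey=np.array([np.cos(e),np.sin(e)]);pc=np.array([.5357,.0567])
for q,z in((bl,.099),(ye,.092)):
  d=onz('top',*q[0],z)[:2]-pc;print(d@ex,d@ey)
"
```

```text
((np.float64(181.0), np.float64(200.9)), 274, (np.int32(172), np.int32(192), np.int32(19), np.int32(19))) ((np.float64(352.9), np.float64(279.7)), 273, (np.int32(344), np.int32(271), np.int32(19), np.int32(18))) ((np.float64(214.9), np.float64(206.9)), 185, (np.int32(208), np.int32(200), np.int32(15), np.int32(15))) [((np.float64(335.8), np.float64(253.1)), 169, (np.int32(329), np.int32(246), np.int32(14), np.int32(15)))]
(array([0.53951591, 0.08097673, 0.09344514]), np.float64(8.849817669748422e-05)) [(array([0.53032176, 0.02967265, 0.08590271]), np.float64(0.0002473484195456474))]
-0.0012402034590363537 0.023070623148622005
-9.902759966072365e-05 -0.02864516482218056
```

View pics/o.png

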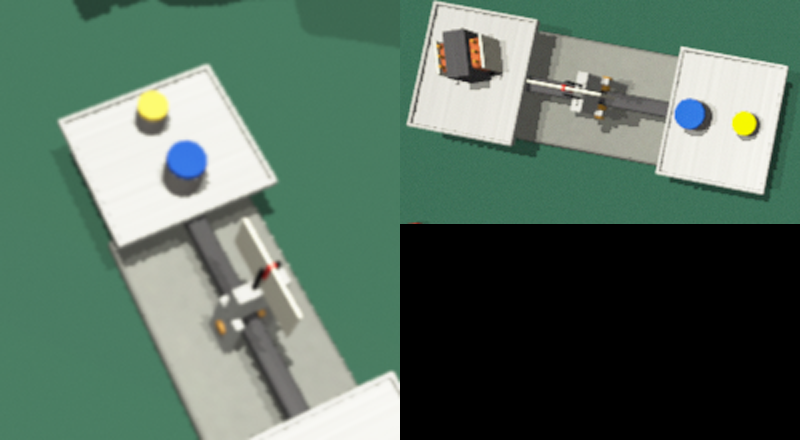

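Both views show the two weights upright in the pan and the needle at the red mark. I'll check the sink height by comparing the blue cap before and after.

```bash
python3 -c "
from h import *
a=blobs(cv2.imread('pics/g_top.png'),*RNG['blue'])[0][0]
S=cv2.imread('pics/g_scene.png');b=blobs(S,*RNG['blue'])[0][0]
p0=tri(('top',*a),('scene',*b))
T=read_camera('top');S=read_camera('scene')
a2=blobs(T,*RNG['blue'])[0][0];b2=blobs(S,*RNG['blue'])[0][0];p1=tri(('top',*a2),('scene',*b2))
print(p0,p1,a2,b2,'sink mm',(p0[0]-p1[0])[2]*1000)
cv2.imwrite('pics/p.png',cv2.resize(S[300:380,360:430],None,fx=8,fy=7,interpolation=cv2.INTER_CUBIC))
"
```

```text
(array([0.5397693 , 0.08222157, 0.11259626]), np.float64(9.061412315876515e-05)) (array([0.53951591, 0.08097673, 0.09344514]), np.float64(8.849817669748422e-05)) (np.float64(181.0), np.float64(200.9)) (np.float64(352.9), np.float64(279.7)) sink mm 19.15111291627919
```

View pics/p.png

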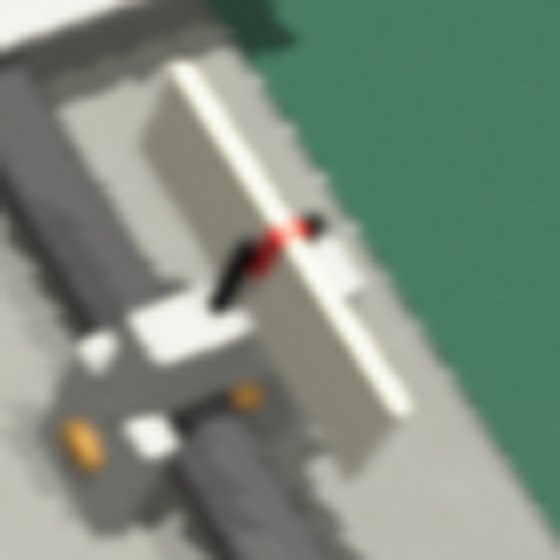

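The pan has sunk 19 mm (18 expected), so the beam is within about 0.01 rad of level. The needles stand at the red mark (285,235) and the caps haven't moved between pictures. Handing in.

```bash
python3 -c "
from h import *
print(order.finish_job(), ctrl.get_obs()['clock'])"
```

```text
the job is handed in; nothing more can be done
the job is handed in; nothing more can be done
```

The 200 g (blue) and 100 g (yellow) weights now stand upright, side by side, on the pan that was empty. The beam floats level against the transformer. I let go, backed the arm clear and handed the job in at about 20 s; it reports no verdict.

- **Position:** blue is about 23 mm from the pan centre towards the transformer. Yellow is about 29 mm on the other side. Both are well inside the rim.
- **Level:** the pan sank 19.2 mm measured, against 18 mm expected, which puts the beam about 0.01 rad from level. The needles stand at the red mark.
- **At rest:** the blue cap's pixels did not change between two pictures in a row. I did not measure the beam's speed.

**Failed or disagreed:**
- **Yellow grip:** my first grip on the yellow weight failed. The fingers shut without holding it, probably because they were too near its top edge. It stayed standing in place, and a lower grip worked.
- **Cap heights:** heights from the two fixed cameras read about 2 to 6 mm low throughout. I therefore judged the level from the before-and-after difference rather than the absolute heights.

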